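# Couple the lubricant coupler to the tilted nipple and hold the valve open

### The job

Pick up the lubricant coupler that stands on the bench and press it, squarely in line, onto the tilted nipple (not the upright one) until it snaps over and its mouth is fully home on the face below the nipple. Keep it pressed home against the valve spring for at least two seconds, and finish with the gripper still holding it pressed there; do not knock over the dropper bottles.

Things in the scene. Friction and masses are not known exactly. Their poses are not given: they have to be found in the camera images.
- coupler_grip (a point): Centre of the loose coupler's black round grip, 62 mm above its mouth. It starts upright, mouth down. A straight round tool 88 mm long, 0.15 kg; z runs mouth to grip. From the mouth: steel nose 34 mm across (0-34 mm), flange 44 mm across (34-40 mm; its upper shoulder may be pushed on by finger tips), grip 27 mm across (40-84 mm), cap to 88 mm. Any turn about its axis fits.
- coupler_mouth (a point): Centre of the coupler's open mouth at the end of its nose, on the axis 62 mm from the grip centre; z points to the grip. Bore: cone 26 mm wide at the mouth, throat 17.6 mm wide from 4 to 7.5 mm deep, then a 22 mm wide chamber with a flat bottom 26 mm deep.
- nipple: Tilted nipple. Origin at its foot, centre of the flat round face (36 mm across) where the coupler's mouth comes to rest; z points out along the nipple. 14 mm thick up to 21 mm, then a cone to 7 mm at 27 mm. Four sprung balls 14 mm from the foot, 20 mm across, snap behind the coupler's throat (about 10 N). Coupler fully home: its mouth at this origin, its z along this z.
- service_block: The fixed block that carries the tilted nipple: 64 x 64 mm, body 42 mm tall; origin at the centre of its underside. The nipple's foot is 68 mm above the bench and 12 mm in front (-x of the block) of the origin; the nipple leans 30 degrees from vertical to the block's front, which faces the robot give or take 0.5 rad.
- valve_pin (a joint): How far the sprung valve pin at the tip of the tilted nipple is pushed in, m: 0 at rest (tip 32 mm from the nipple's foot, 5 mm thick), about 0.006 with the coupler fully home. The spring pushes back with 6 N at first and 12 N at 0.006, so the coupler backs off a few mm when not held.
- upright_nipple: Foot of the like nipple on the other, like block; it stands straight up (foot 62 mm above the bench, z up) and is not to be used. The two blocks may swap places, one nearer the left, one nearer the right.
- bottle_mid_center (a point): Centre (half-way up) of a loose amber dropper bottle, 34 mm across, 102 mm tall, standing between the two blocks; keep it upright.
- bottle_right_center (a point): Centre (half-way up) of a like dropper bottle standing at the right; keep it upright.
There are look-alikes about, which are no part of the job. Leave any pink look-alike of the service_block alone.

How it is judged (in metres and radians):
On the way, in this order (a step that is already met when the one before it is completed fails the run):
1. the coupler is lifted clear of the bench in the gripper (height (world z) of coupler_mouth above 0.03 m and contact force between the fingers and coupler above 2 N), for 0.2 s.
2. the coupler is snapped onto the tilted nipple and held fully home against the valve spring for two seconds (z of coupler_mouth in the frame of nipple between -0.003 and 0.003 m and x of coupler_mouth in the frame of nipple between -0.004 and 0.004 m and y of coupler_mouth in the frame of nipple between -0.004 and 0.004 m and angle between the z axis of coupler_grip and the z axis of nipple, either way round below 0.12 rad and value of joint valve_pin above 0.003 m and contact force between the fingers and coupler above 2 N), for 2 s.
At the end, for the whole second after the job is handed in: The coupler's mouth is within 3 mm of the face below the tilted nipple and 4 mm of its centre, its axis within 0.12 rad of the nipple's, the valve pin is pushed in more than 3 mm, the fingers hold or push the coupler with more than 2 N, and both dropper bottles stand upright (within 0.35 rad) (all of step 2 and angle between each of bottle_mid_center, bottle_right_center's own z axis and vertical below 0.35 rad); the arm keeps its last pose, push and grip.
It fails at once if the coupler is pressed on the tilted nipple more than 0.3 rad out of square (contact force between coupler and nipple above 4 N and angle between the z axis of coupler_grip and the z axis of nipple, either way round above 0.3 rad).
It fails at once if a dropper bottle is knocked over (angle between any of bottle_mid_center, bottle_right_center's own z axis and vertical above 0.6 rad).
It also fails if it takes over 45 s, if anything falls off the work surface, if the arm or the gripper's body presses on something with over 40 N, if the wrist force passes 120 N, or if a joint passes its speed limit or range.

### The arm

A 7-joint arm with a two-finger parallel gripper is mounted at the origin on a cart in front of the work surface, level with it; the furniture and walls round the work are solid. World frame = base frame: x ahead of the robot, y to its left, z up, the work surface at z = 0. Lengths are in mm, angles in rad, forces in N, time in s.
With the tool pointing down it reaches from about 425 to 875 mm from the base axis. Payload 8.4 kg.
Tool frame: the origin (TCP) lies at the very end of the fingers, on their centre line; the grasp point (between the pads) lies pinch_z behind it (pinch_z is the distance from the TCP to the grasp point, in mm); z points along the fingers, y is the line along which they close (so a half turn about z gives the same grasp; the last joint's range is limited). The gripper opens to 87 mm and grips with 3 to 60 N. Pads are 19 mm wide; open, the fingers measure 117 mm over their backs; the gripper's body (75 mm by 190 mm) begins 51 mm behind the grasp point.
Start: joints at [1.016, 0.333, 0.04, 1.465, -0.013, 1.343, -0.059], TCP at [286.092, -583.621, 199.346] pointing down, gripper open.
Joint ranges: [-2.58, 2.58], [-0.38, 2.09], [-1.3, 1.39], [0.25, 2.4], [-1.5, 4.64], [0.08, 2.09], [-2.65, 2.65]. Speed limits (rad/s): [2.22, 2.22, 2.79, 2.79, 3.14, 3.14, 3.14].

### API

Orientations are given as [roll, pitch, yaw] about the fixed x, y, z axes, in that order (R = Rz(yaw) Ry(pitch) Rx(roll)).
In Python, from station import state, snapshot, sign_off, pinch_z gives the robot as it stands.
- The arm moves only by the shell command python3 -m jog 'ROWS' [OPENING]. ROWS is JSON, a list that holds one entry, the list of rows, each a list of 4 numbers: the shift along the tool's x, y, z in m, then the turn about the tool's z in degrees. In form: [[[x, y, z, yaw], ...]]. A call has 1 to 8 rows; each row is the pose to reach, as a shift and turn from the pose commanded when the call began, along the tool's axes at that moment; what a row does not reach only later rows make up. A row lasts 1/12 s, in which the tool goes at most 41.7 mm and 7.16 degrees, less where a joint would pass 70% of its speed; a pose out of reach is approached as far as the arm can. A call with a gripper value outside its range is refused whole. OPENING is the closure, from -1 (fully open) to 1 (shut), so that 0 is half open, set as the call begins (- or left out, the last holds). The fingers move at their own pace and stop on an object; the grip force is fixed at half the most. Time passes only in rows, so rows that repeat a pose let the fingers close. It gives the time, the measured TCP pose, the force, the opening and the grip force at its end, in the units of the state.
- state(): the state, without advancing time (a new reading comes with each control period).
- snapshot(name): name is "scene" or "top"; returns a dict with "pixels" (384x512x3 uint8, red, green, blue), "intrinsics" (3x3 intrinsics, pixels), "view" (4x4, takes a point from world to camera coordinates). Camera axes: x right, y down, z forward; pixel columns grow to the right and rows downward; lengths in mm; the calibration is good to about 2 mm. A picture is of the moment at which its call begins. There is no depth.
- sign_off(): hands the job in; it is judged then, once.
The state is a dict: "time": time; "qpos": joint angles; "joint_vel": joint speeds; "joint_efforts": joint torques, N m; "ee_pos": TCP position; "orientation": TCP orientation; "force": force on the tool from outside, world axes, zero at the start; "moment": the same for the moment, N m; "gripper_width": finger opening in mm; "grip_force": force on a finger pad.
Only numpy, scipy, OpenCV 4.12 (cv2) and the standard library are available. Lean on these libraries where they do the work, as an engineer would, in place of code of your own. Each camera call takes 0.05 s, during which the arm holds its last target. There are 200 camera calls.

## Working session

There is one attempt and no reset: what is moved stays moved. The work goes in short steps, Python scripts to look and compute and a shell command to move; the robot and the scene stay as the last step left them, time stands still between calls to the robot, and variables do not carry over. Pictures are saved under pics/ and viewed, at most 10 in all, crops included, and the job is handed in when it is done.

```bash
ls; mkdir -p pics; python3 - <<'E'
from station import state,snapshot,pinch_z
import cv2,numpy as np
print(state(),pinch_z)
for n in("scene","top"):
    s=snapshot(n);cv2.imwrite(f"pics/{n}0.png",s["pixels"][:,:,::-1]);np.savez(f"{n}0.npz",**s);print(s["intrinsics"],s["view"])
E
python3 -m jog --help | head -30
```

```text
pics
{'time': 0.0, 'qpos': array([ 1.01581035,  0.33390419,  0.03988555,  1.46626019, -0.01336177,
        1.34331081, -0.05852141]), 'joint_vel': array([-0.00088248,  0.001076  , -0.00122766,  0.00094291, -0.00016226,
       -0.00080343,  0.00103523]), 'joint_efforts': array([-2.58389655e-04, -6.56373668e+01,  1.33526847e+00, -4.03811610e+01,
       -5.96118229e-02,  4.46716673e-02,  1.02635422e-04]), 'ee_pos': array([ 285.83825795, -583.21500086,  198.46925178]), 'orientation': array([-3.13998236e+00,  1.50581806e-04,  4.55745155e-01]), 'force': array([ 0.02134624, -0.30644462,  0.63189367]), 'moment': array([ 0.00093154, -0.06437667, -0.04391694]), 'grip_force': 0.0, 'gripper_width': 87.00041974613454} 18.700000000000003
[[388.38093485   0.         250.01575984]
 [  0.         388.38093485 196.4022253 ]
 [  0.           0.           1.        ]] [[ 6.47451828e-01 -7.61879023e-01  1.86140892e-02 -3.55665245e+02]
 [-4.59952902e-01 -4.10113734e-01 -7.87559555e-01  3.25218891e+02]
 [ 6.07658998e-01  5.01345269e-01 -6.15957355e-01  5.95101474e+02]
 [ 0.00000000e+00  0.00000000e+00  0.00000000e+00  1.00000000e+00]]
[[347.80033611   0.         249.5378232 ]
 [  0.         347.80033611 192.15528392]
 [  0.           0.           1.        ]] [[ 1.39941880e-02 -9.99601719e-01 -2.45064672e-02  2.35360616e+01]
 [-9.89693445e-01 -1.03538836e-02 -1.42827453e-01  5.37942471e+02]
 [ 1.42516831e-01  2.62526442e-02 -9.89444163e-01  8.48951781e+02]
 [ 0.00000000e+00  0.00000000e+00  0.00000000e+00  1.00000000e+00]]invalid input: not JSON, or not a number
```

View pics/scene0.png

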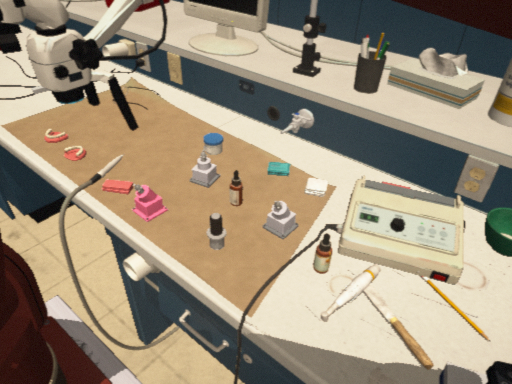

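View pics/top0.png

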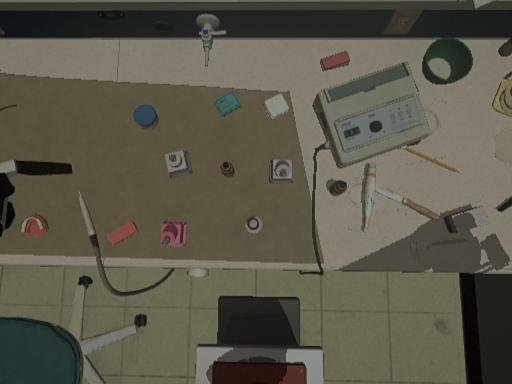

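```bash
python3 - <<'E'
import cv2,numpy as np
s=cv2.imread("pics/scene0.png");t=cv2.imread("pics/top0.png")
f=lambda im,x,y,w=60,h=56:cv2.resize(im[y-h//2:y+h//2,x-w//2:x+w//2],(380,290),interpolation=cv2.INTER_CUBIC)
cv2.imwrite("pics/crop1.png",np.vstack([np.hstack([f(s,206,170),f(s,281,216)]),np.hstack([f(t,178,164),f(t,281,170)])]))
E
```

```text
(no output)
```

View pics/crop1.png

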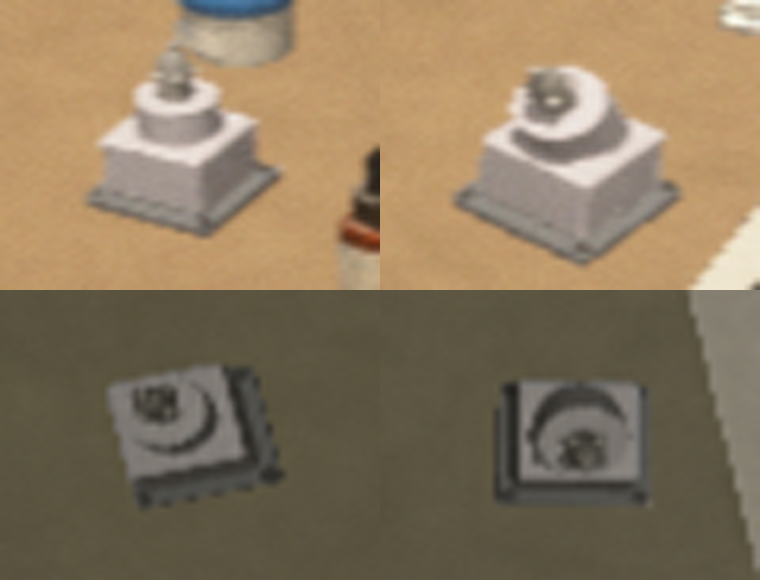

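The pictures show the coupler at scene (216,230) and top (253,225). The possible targets are:
- **Left block**, scene (204,172), top (178,162): the nipple stands upright, so it's not to be used.
- **Right block**, scene (281,218), top (281,170): the nipple leans to the front, so this is the target.
- **Pink look-alike**, scene (148,202): leave alone.

The mid bottle is at scene (236,188) and the right bottle at scene (322,253). The tool can't tilt, so the coupler has to be pivoted in the grip against a fixed edge. Next I'll fit models of the parts to the pictures.

```bash
cat > h.py <<'E'
import numpy as np,cv2
from scipy.optimize import least_squares
def load(n): return dict(np.load(n))
def proj(s,P):
    P=np.atleast_2d(P).astype(float);c=P@s["view"][:3,:3].T+s["view"][:3,3];u=c@s["intrinsics"].T
    return u[:,:2]/u[:,2:]
def tri(s,t,a,b):
    return least_squares(lambda p:np.r_[proj(s,p)[0]-a,proj(t,p)[0]-b],[600,0,50])
def onz(s,uv,z):
    return least_squares(lambda p:proj(s,[*p,z])[0]-uv,[600,0]).x
def Rz(a): return np.array([[np.cos(a),-np.sin(a),0],[np.sin(a),np.cos(a),0],[0,0,1]])
def circ(c,ax,r,n=24):
    ax=np.array(ax)/np.linalg.norm(ax);u=np.cross(ax,[0,1,0.01]);u/=np.linalg.norm(u);v=np.cross(ax,u)
    a=np.linspace(0,2*np.pi,n);return np.array(c)+r*(np.cos(a)[:,None]*u+np.sin(a)[:,None]*v)
def draw(im,s,P,k,o,col,closed=True):
    q=((proj(s,P)-o+0.5)*k*16-8).astype(np.int32);cv2.polylines(im,[q],closed,col,1,cv2.LINE_AA,4)
E
python3 - <<'E'
from h import *
s,t=load("scene0.npz"),load("top0.npz")
# block fit: x,y,yaw,w
cs=[(267.6,215),(296,213.7),(284.2,223.7)];ct=[(272.3,159.4),(293.3,159.4),(272.3,179),(293.3,179)]
def corners(p,z=42,):
    w=p[3];return np.array([p[0],p[1],z])+np.array([[w,w,0],[w,-w,0],[-w,w,0],[-w,-w,0]])@Rz(p[2]).T
def res(p):
    c=corners(p);a=proj(s,c);b=proj(t,c)
    # scene: left=back-left? right/front assignments by nearest
    r=[a[np.argmin(((a-q)**2).sum(1))]-q for q in cs]+[b[i]-ct[i] for i in range(4)]
    return np.ravel(r)
r=least_squares(res,[640,-90,0,25]);print(r.x,abs(r.fun).max(),r.fun.round(1))
for n,a,b in[("tip",(278.3,207.3),(283.1,172.9)),("coupler top",(216,217),(253.5,225))]:
    q=tri(s,t,a,b);print(n,q.x,q.fun.round(1))
print("coupler mouth from scene",onz(s,(217,246),0),"mid bottle base", onz(s,(236,203),0),"right bottle",onz(s,(322,270),0))
print("right dev",onz(t,(318,100),0),onz(t,(330,165),0))
# crops
k=7
tiles=[]
for im,sn,o in[("scene0",s,(255,190)),("top0",t,(255,145)),("scene0",s,(190,205)),("top0",t,(227,205))]:
    c=cv2.imread(f"pics/{im}.png")[o[1]:o[1]+42,o[0]:o[0]+55];tiles.append(cv2.resize(c,None,fx=k,fy=k,interpolation=cv2.INTER_CUBIC))
p=r.x;R=Rz(p[2]);O=np.array([p[0],p[1],0])
for i,(sn,o) in enumerate([(s,(255,190)),(t,(255,145))]):
    im=tiles[i];W=lambda a:O+np.array(a)@R.T
    draw(im,sn,corners(p)[[0,1,3,2]],k,o,(0,255,0))
    ax=R@np.array([-.5,0,.8660254]);f=W([-12,0,68]);draw(im,sn,circ(f,ax,18),k,o,(0,0,255));draw(im,sn,np.array([f,f+32*ax]),k,o,(255,0,0),False)
    q=p.copy();q[3]=32;draw(im,sn,corners(q,0)[[0,1,3,2]],k,o,(255,255,0))
c=tri(s,t,(216,217),(253.5,225)).x
for i,(sn,o) in enumerate([(s,(190,205)),(t,(227,205))]):
    for z,rr in((0,17),(34,22),(40,22),(40,13.5),(88,13.5)):draw(tiles[2+i],sn,circ([c[0],c[1],z],[0,0,1],rr),k,o,(0,255,0))
cv2.imwrite("pics/fit1.png",np.vstack([np.hstack(tiles[:2]),np.hstack(tiles[2:])]))
E
```

```text
[ 5.97290731e+02 -5.50044818e+01  1.03824787e-02  2.52380422e+01] 1.127959706796446 [-1.1 -0.7  0.8 -0.8 -0.1  0.1  0.8  0.3 -0.5  0.2  0.9 -0.  -0.2 -0. ]
tip [582.68280731 -53.56107469  69.11264546] [-0.2  0.   0.1 -0.1]
coupler top [453.21244405  17.23358638  83.39736339] [-0.6  0.1  0.5 -0.5]
coupler mouth from scene [451.04769024  14.25724176] mid bottle base [594.08133634  85.34332896] right bottle [ 547.38152875 -202.63243032]
right dev [ 801.95862118 -154.11438215] [ 619.01863039 -183.57045194]
```

View pics/fit1.png

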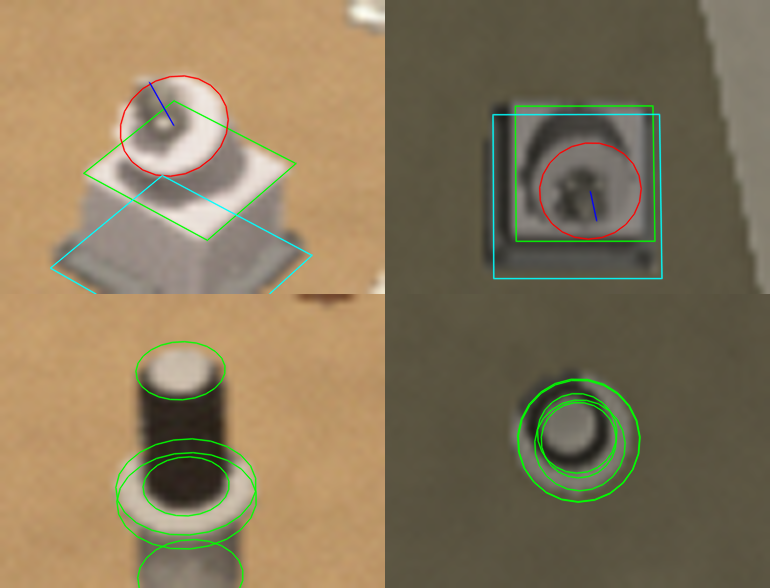

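The block fit lands at about (597,−55) with yaw near 0, and the base size and the mark heights agree with the given sizes. The overlay sits slightly right of the nipple, so I'll check with an enlarged, contrast-stretched view.

```bash
python3 - <<'E'
from h import *
s,t=load("scene0.npz"),load("top0.npz")
k=16;tiles=[]
for sn,o in((s,(258,192)),(t,(264,150))):
    c=sn["pixels"][o[1]:o[1]+36,o[0]:o[0]+40-16*0,::-1].astype(float)
    lo,hi=np.percentile(c,1),np.percentile(c,99);c=(np.clip((c-lo)/(hi-lo),0,1)*255).astype(np.uint8)
    c=cv2.resize(c,(390,560 if 0 else 351),interpolation=cv2.INTER_CUBIC);tiles.append(c)
cv2.imwrite("pics/blk.png",np.hstack(tiles))
E
```

```text
(no output)
```

View pics/blk.png

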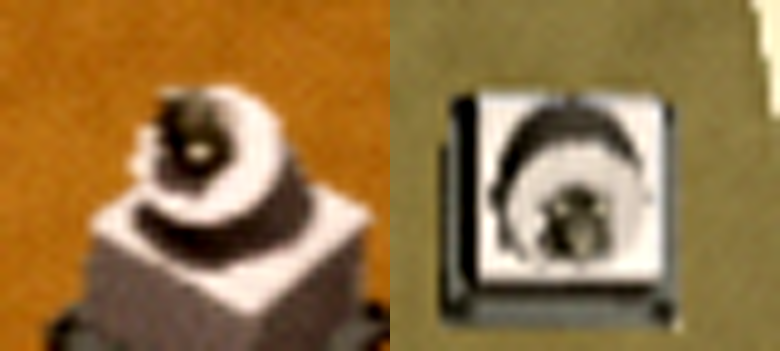

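```bash
python3 - <<'E'
from h import *
s,t=load("scene0.npz"),load("top0.npz")
cs=np.array([(267.4,214.8),(295.9,214.1),(283.6,224.0),(279.5,208.1)])-.5
ct=np.array([(273,159.5),(291.9,159.5),(273,178.7),(291.9,178.7),(283,170.6)])-.5
def pts(p):
    R=Rz(p[2]);w=p[3];L=np.array([[w,w,42],[w,-w,42],[-w,w,42],[-w,-w,42],[-12,0,68]])
    return np.array([p[0],p[1],0])+L@R.T
def res(p):
    c=pts(p);return np.r_[(proj(s,c[[2,1,3,4]])-cs).ravel(),(proj(t,c)-ct).ravel()]
# scene corner order: left=front-left(2), right=back-right(1), front=front-right(3)
r=least_squares(res,[600,-50,0,25]);print(r.x);print(r.fun.round(1).reshape(-1,2))
print("foot",pts(r.x)[4])
# scene-only, top-only
for sel,n in((slice(0,8),"scene"),(slice(8,18),"top")):
    q=least_squares(lambda p:res(np.r_[p,24.5])[sel],[600,-50,0]);print(n,q.x,q.fun.round(1))
E
```

```text
[ 5.98539483e+02 -5.28506208e+01 -3.70291341e-03  2.44194321e+01]
[[-0.4 -0.9]
 [ 0.5 -1.2]
 [ 0.3 -0.7]
 [-0.1 -0.8]
 [ 0.2  0.4]
 [ 0.4  0.6]
 [ 0.1 -0.2]
 [ 0.4  0.1]
 [ 0.4  1.2]]
foot [586.53956535 -52.8061859   68.        ]
scene [ 5.96001734e+02 -5.47028517e+01 -1.57567815e-02] [-0.5 -0.1  0.6 -0.2  0.1  0.3 -0.2  0. ]
top [ 5.99655063e+02 -5.20968686e+01  3.81008607e-03] [-0.2 -0.   0.   0.1 -0.2 -0.5  0.2 -0.4  0.1  0.8]
```

```bash
python3 -m jog '[[[0.026,-0.029,0,3.3],[0.052,-0.058,0,6.6],[0.078,-0.087,0,9.9],[0.104,-0.117,0,13.2],[0.130,-0.146,0,16.5],[0.156,-0.175,0,19.8],[0.182,-0.204,0,23],[0.208,-0.233,0,26.1]]]' -1; python3 -c "
from station import state
s=state();print(s['qpos'],s['ee_pos'],s['orientation'])"
```

```text
time: 0.77
ee_pos: [370.2, -280.9, 199.1]
orientation: [3.142, 0.0, -0.003]
force: [1.9, -0.2, 0.6]
gripper_width: 86.7
grip_force: 0.0
[ 0.70612951 -0.03587454 -0.14870631  1.88781535 -0.0052568   1.28951193
 -1.0144439 ] [ 370.20317246 -280.89203997  199.14093169] [ 3.14150119e+00  3.53170841e-04 -2.62561558e-03]
```

```bash
python3 -m jog '[[[0.0105,-0.0374,0,0],[0.021,-0.0748,0,0],[0.0315,-0.1122,0,0],[0.042,-0.1496,0,0],[0.0525,-0.187,0,0],[0.063,-0.2244,0,0],[0.0735,-0.2618,0,0],[0.084,-0.299,0,0]]]'; python3 -m jog '[[[0,0,0.02,0],[0,0,0.05,0],[0,0,0.06,0],[0,0,0.06,0]]]'; python3 - <<'E'
from h import *
from station import state,snapshot
s=state();print(s['qpos'],s['ee_pos'],s['orientation'])
im=snapshot("scene");np.savez("scene1.npz",**im);t=snapshot("top");np.savez("top1.npz",**t)
a=im["pixels"][110:270,130:330,::-1];b=t["pixels"][110:270,170:330,::-1]
cv2.imwrite("pics/h1.png",np.hstack([cv2.resize(a,(440,352),interpolation=cv2.INTER_CUBIC),cv2.resize(b,(352,352),interpolation=cv2.INTER_CUBIC)]))
E
```

```text
time: 1.43
ee_pos: [454.1, 18.1, 199.4]
orientation: [3.141, -0.0, 0.0]
force: [1.8, -0.8, -0.1]
gripper_width: 87.3
grip_force: 0.0
time: 1.77
ee_pos: [452.1, 15.9, 136.9]
orientation: [-3.141, 0.005, 0.0]
force: [-0.4, -0.4, 0.4]
gripper_width: 87.2
grip_force: 0.0
[ 0.40353535  0.00700714 -0.53170351  1.97827929  0.00283864  1.1624395
 -1.69995341] [452.05519222  15.86936727 136.86850607] [-3.14131237e+00  5.24312661e-03  1.44217321e-04]
```

View pics/h1.png

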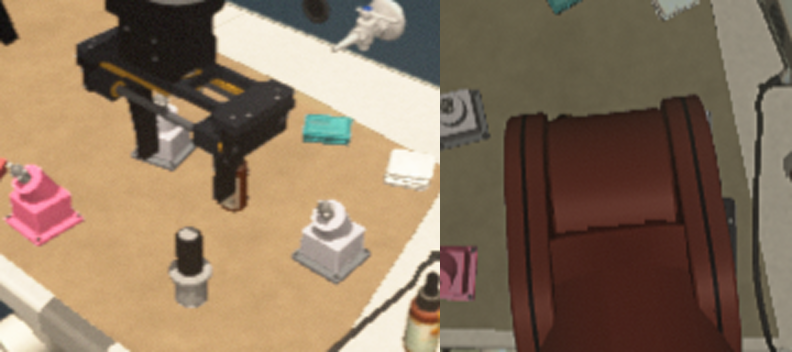

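The open fingers straddle the coupler, whose cap is at scene (216,216). Next: descend and grip.

```bash
python3 -m jog '[[[0,0,0.03,0],[0,0,0.06,0],[0,0,0.085,0],[0,0,0.094,0],[0,0,0.094,0],[0,0,0.094,0]]]'; python3 -m jog '[[[0,0,0,0],[0,0,0,0],[0,0,0,0],[0,0,0,0],[0,0,0,0],[0,0,0,0],[0,0,0,0]]]' 1
```

```text
time: 2.37
ee_pos: [455.2, 16.1, 46.8]
orientation: [-3.141, -0.001, -0.0]
force: [0.1, -0.2, -0.1]
gripper_width: 86.7
grip_force: 0.0
time: 2.95
ee_pos: [454.3, 16.2, 45.5]
orientation: [-3.142, -0.0, 0.0]
force: [-0.2, 0.7, -0.1]
gripper_width: 48.3
grip_force: 0.0
```

```bash
python3 -m jog '[[[0,0,0,0],[0,0,0,0],[0,0,0,0],[0,0,0,0],[0,0,0,0],[0,0,0,0],[0,0,0,0]]]' 1;  python3 -m jog '[[[0,0,-0.02,0],[0,0,-0.05,0],[0,0,-0.09,0],[0,0,-0.125,0],[0,0,-0.15,0],[0,0,-0.16,0],[0,0,-0.16,0],[0,0,-0.16,0]]]'
```

```text
time: 3.53
ee_pos: [454.2, 16.2, 45.3]
orientation: [-3.141, 0.0, 0.0]
force: [0.5, 0.9, 0.1]
gripper_width: 25.9
grip_force: 29.9
time: 4.2
ee_pos: [453.8, 16.0, 204.3]
orientation: [3.141, 0.001, 0.0]
force: [0.3, 0.3, -2.4]
gripper_width: 26.1
grip_force: 29.9
```

```bash
python3 - <<'E'
from h import *
s,t=load("scene0.npz"),load("top0.npz")
cs=np.array([(191.8,169),(216.6,165.2),(208.4,172.9)])-.5
ct=np.array([(165.4,154.3),(183.5,150.9),(168.9,173.6),(186.7,167.9)])-.5
def pts(p):
    w=24.4;L=np.array([[w,w,42],[w,-w,42],[-w,w,42],[-w,-w,42]]);return np.array([p[0],p[1],0])+L@Rz(p[2]).T
res=lambda p:np.r_[(proj(s,pts(p)[[2,1,3]])-cs).ravel(),(proj(t,pts(p))-ct).ravel()]
r=least_squares(res,[600,200,.1]);print(r.x);print(r.fun.round(1).reshape(-1,2))
R=Rz(r.x[2]);print("back edge mid",r.x[:2]+(R@[24.4,0,0])[:2])
print("tub",onz(t,(145,115),30), onz(s,(213,150),0))
E
```

```text
[6.16426402e+02 2.22342759e+02 2.54142156e-01]
[[ 0.1 -0.3]
 [ 0.1 -0.8]
 [-0.8  0.5]
 [-0.2  0.7]
 [-0.  -0.4]
 [ 0.1 -0.8]
 [ 0.7  0.4]]
back edge mid [640.04265761 228.47729037]
tub [745.22127427 314.00102428] [740.41038711 312.72129999]
```

```bash
python3 -m jog '[[[0.0267,-0.0275,0,-1.8],[0.0534,-0.055,0,-3.6],[0.080,-0.0825,0,-5.5],[0.1068,-0.110,0,-7.3],[0.1335,-0.1373,0,-9.1],[0.160,-0.1648,0,-11],[0.187,-0.192,0,-12.8],[0.2137,-0.2197,0,-14.6]]]'; python3 -m jog '[[[0,0,0,0],[0,0,0.02,0],[0,0,0.05,0],[0,0,0.08,0],[0,0,0.105,0],[0,0,0.118,0],[0,0,0.122,0],[0,0,0.122,0]]]';python3 -m jog '[[[0,0,0,0],[0,0,0,0]]]';python3 -c "
from station import state
s=state();print(s['qpos'],s['ee_pos'],s['force'],s['moment'])"
```

```text
time: 4.87
ee_pos: [668.0, 236.8, 201.4]
orientation: [3.141, 0.005, 0.256]
force: [0.1, -0.3, -0.4]
gripper_width: 26.4
grip_force: 29.9
time: 5.53
ee_pos: [666.8, 235.7, 81.4]
orientation: [-3.141, 0.003, 0.256]
force: [-0.4, -0.7, -0.5]
gripper_width: 26.5
grip_force: 29.9
time: 5.7
ee_pos: [668.8, 236.6, 85.2]
orientation: [-3.141, -0.003, 0.255]
force: [0.1, 0.4, -2.0]
gripper_width: 26.0
grip_force: 29.9
[ 0.01707868  0.60175112 -0.61836718  1.4081637   0.35443333  1.24076234
 -1.94752091] [668.75433515 236.55007719  85.18238455] [ 0.10044698  0.43415354 -1.97480478] [0.00438242 0.00949338 0.00710284]
```

```bash
python3 -m jog '[[[0,0,0,0],[-0.004,0,0,0],[-0.008,0,0,0],[-0.012,0,0,0],[-0.015,0,0,0],[-0.017,0,0,0],[-0.017,0,0,0]]]'; python3 -m jog '[[[-0.003,0,0,0],[-0.006,0,0,0],[-0.009,0,0,0],[-0.01,0,0,0]]]'; python3 -c "
from station import state
s=state();print(s['force'],s['moment'],s['orientation'])"
```

```text
time: 6.28
ee_pos: [651.7, 231.7, 84.0]
orientation: [-3.142, -0.002, 0.255]
force: [1.8, 0.8, -0.7]
gripper_width: 26.4
grip_force: 29.9
time: 6.62
ee_pos: [641.9, 229.4, 84.1]
orientation: [-3.141, -0.001, 0.255]
force: [2.3, 1.3, 4.2]
gripper_width: 26.3
grip_force: 30.0
[2.27831035 1.32863753 4.19933396] [ 0.43090975 -0.76951735  0.01487946] [-3.14124515e+00 -1.32517548e-03  2.55158454e-01]
```

```bash
python3 -m jog '[[[-0.003,0,0,0],[-0.006,0,0,0],[-0.009,0,0,0],[-0.012,0,0,0],[-0.014,0,0,0],[-0.016,0,0,0],[-0.016,0,0,0]]]'; python3 - <<'E'
from h import *
from station import state,snapshot
s=state();print(s['ee_pos'],s['force'],s['moment'],s['gripper_width'])
im=snapshot("scene");np.savez("scene2.npz",**im)
a=im["pixels"][110:230,150:300,::-1]
cv2.imwrite("pics/p1.png",cv2.resize(a,(750,600),interpolation=cv2.INTER_CUBIC))
E
```

```text
time: 7.2
ee_pos: [625.8, 225.0, 83.1]
orientation: [-3.142, 0.0, 0.255]
force: [4.0, 3.3, 1.6]
gripper_width: 25.9
grip_force: 30.0
[625.8147676  224.99001084  83.13239668] [3.98724108 3.30787688 1.61970942] [ 0.70473928 -0.82660574  0.02148296] 25.94437437185588
```

View pics/p1.png

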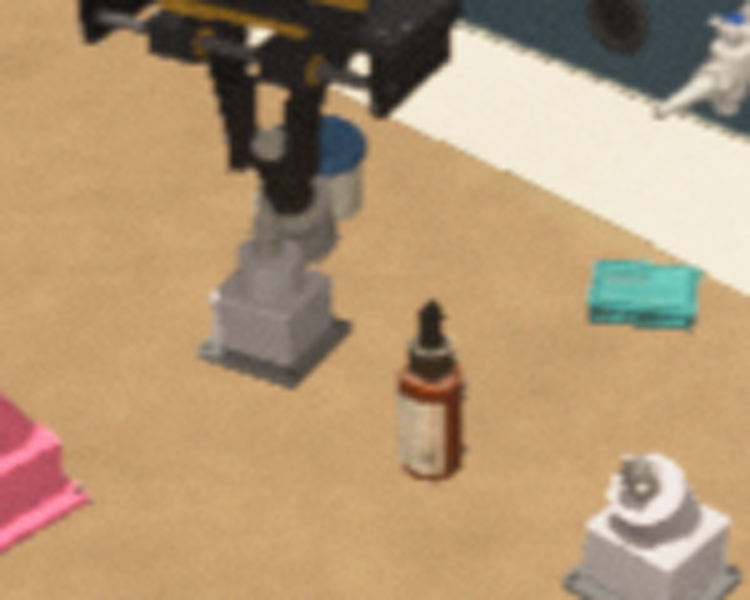

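The coupler now leans in the grip: cap at scene (204,139), nose at (212,158). Next, lift it and bring it above the tilted nipple.

```bash
python3 -m jog '[[[0,0,-0.01,0],[0,0,-0.03,0],[0,0,-0.06,0],[0,0,-0.09,0],[0,0,-0.11,0],[0,0,-0.117,0],[0,0,-0.117,0]]]'; python3 -m jog '[[[-0.0201,0.0299,0,2],[-0.0403,0.0598,0,4],[-0.0604,0.0897,0,6],[-0.0806,0.1196,0,8],[-0.1007,0.1495,0,10],[-0.1208,0.1794,0,12],[-0.141,0.2093,0,13.5],[-0.161,0.2392,0,14.6]]]';  python3 -c "
from station import state
s=state();print(s['qpos'],s['ee_pos'],s['orientation'])"
```

```text
time: 7.83
ee_pos: [626.4, 225.0, 201.9]
orientation: [3.141, -0.001, 0.255]
force: [-0.7, 1.0, -2.2]
gripper_width: 26.3
grip_force: 30.0
time: 8.5
ee_pos: [528.3, -48.9, 198.2]
orientation: [-3.141, 0.004, -0.002]
force: [0.5, -0.7, -1.3]
gripper_width: 26.0
grip_force: 30.0
[ 0.50669999  0.13281662 -0.54024748  1.72942928  0.07018839  1.30269655
 -1.62123881] [528.31655419 -48.92654174 198.16302847] [-3.14122970e+00  3.98523127e-03 -1.89662840e-03]
```

```bash
python3 -m jog '[[[-0.0023,0.006,0.01,0],[-0.0023,0.006,0.03,0],[-0.0023,0.006,0.045,0],[-0.0023,0.006,0.051,0],[-0.0023,0.006,0.051,0],[-0.0023,0.006,0.051,0]]]'; python3 - <<'E'
from h import *
from station import state,snapshot
e=state();print(e['ee_pos'])
im=snapshot("scene");np.savez("scene3.npz",**im)
o=(235,160);k=8
a=cv2.resize(im["pixels"][o[1]:o[1]+75,o[0]:o[0]+75,::-1],None,fx=k,fy=k,interpolation=cv2.INTER_CUBIC)
P=e['ee_pos']+[0,0,18.7];ax=np.array([-.5,0,.866])
for s_,r in((-64,17),(-30,22),(-24,22),(24,13.5)):draw(a,im,circ(P+s_*ax,ax,r),k,o,(0,255,0))
draw(a,im,np.array([P-64*ax,P+24*ax]),k,o,(0,255,0),False)
f=np.array([586,-53,68]);draw(a,im,circ(f,ax,18),k,o,(0,0,255));draw(a,im,np.array([f,f+32*ax]),k,o,(255,0,0),False)
cv2.imwrite("pics/p2.png",a)
E
```

```text
time: 9.0
ee_pos: [528.0, -52.8, 148.7]
orientation: [-3.141, 0.002, 0.001]
force: [1.2, -0.9, -1.7]
gripper_width: 26.0
grip_force: 30.0
[527.95091223 -52.78237608 148.69359669]
```

View pics/p2.png

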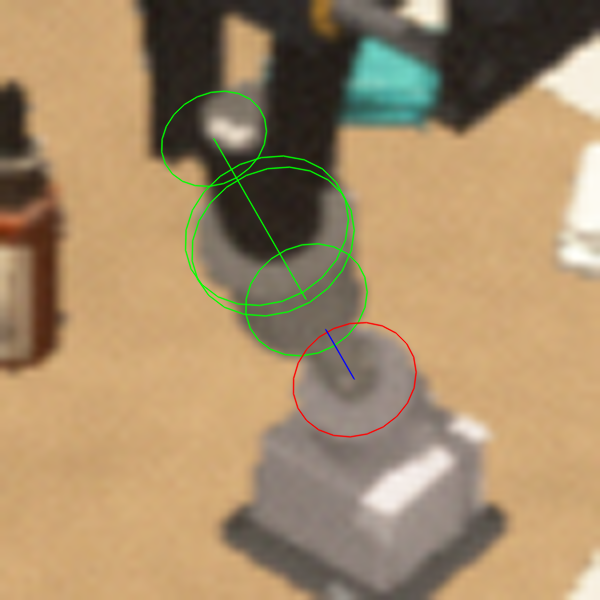

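```bash
python3 - <<'E'
from h import *
im=load("scene3.npz");o=np.array((235,160));k=8
P=np.array([528,-52.8,167.4])
for th in(15,18,21,24,27,30):
    a=np.radians(th);ax=np.array([-np.sin(a),0,np.cos(a)])
    q=lambda s_,r:(proj(im,circ(P+s_*ax,ax,r,73))-o+.5)*k
    f=lambda s_,r:(q(s_,r).min(0).round(),q(s_,r).max(0).round())
    print(th,"cap",q(24,10).mean(0).round(),"flange",f(-27,22),"mouth",f(-64,17))
# plain crop with edges for reading
a=cv2.resize(im["pixels"][168:208,248:292,::-1],None,fx=14,fy=14,interpolation=cv2.INTER_CUBIC);a=cv2.convertScaleAbs(a,alpha=1.7,beta=-40)
for i in range(0,44,5):cv2.putText(a,str(248+i),(i*14+7,10),0,.35,(255,255,255),1);cv2.line(a,(i*14+7,0),(i*14+7,560),(90,90,0),1)
for i in range(0,40,5):cv2.putText(a,str(168+i),(0,i*14+11),0,.35,(255,255,255),1);cv2.line(a,(0,i*14+7),(616,i*14+7),(90,90,0),1)
cv2.imwrite("pics/p3.png",a)
E
```

```text
15 cap [229. 121.] flange (array([170., 192.]), array([338., 320.])) mouth (array([207., 296.]), array([333., 394.]))
18 cap [226. 124.] flange (array([173., 186.]), array([341., 319.])) mouth (array([215., 286.]), array([340., 387.]))
21 cap [223. 128.] flange (array([177., 180.]), array([344., 317.])) mouth (array([223., 276.]), array([347., 380.]))
24 cap [220. 131.] flange (array([181., 174.]), array([346., 315.])) mouth (array([231., 265.]), array([354., 373.]))
27 cap [217. 135.] flange (array([185., 168.]), array([349., 313.])) mouth (array([238., 255.]), array([361., 364.]))
30 cap [214. 139.] flange (array([189., 161.]), array([352., 311.])) mouth (array([246., 244.]), array([367., 356.]))
```

View pics/p3.png

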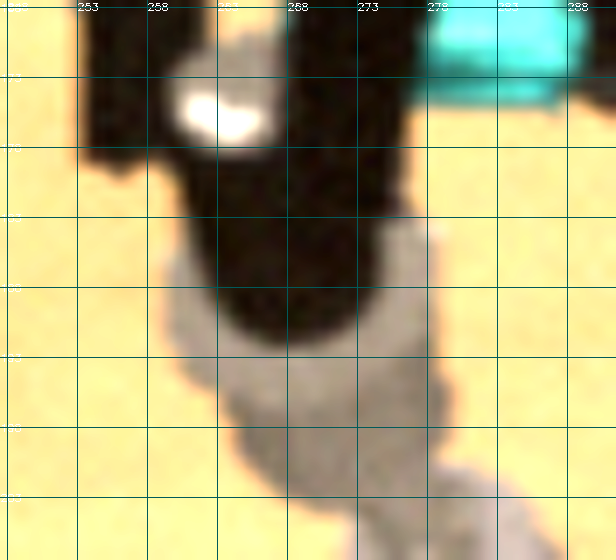

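```bash
python3 - <<'E'
from h import *
im=load("scene3.npz")
def feats(v):
    P=v[:3];a,b=v[3],v[4];ax=np.array([-np.sin(a)*np.cos(b),-np.sin(b),np.cos(a)*np.cos(b)])
    q=lambda s_,r:proj(im,circ(P+s_*ax,ax,r,73))
    f=np.vstack([q(-24,22),q(-30,22)]);m=q(-64,17);n=np.vstack([m,q(-45,17)]);j=q(-24,13.5)
    return np.array([*q(24,10).mean(0),j[:,1].max(),f[:,0].min(),f[:,0].max(),n[:,0].min(),n[:,0].max(),m[:,1].max()])
obs=np.array([264.4,174.3,192.1,259.4,278.7,264.1,279.6,203.8])
P0=np.array([528,-52.8,167.4])
for lock in(1,0):
    r=least_squares(lambda v:np.r_[(feats(v)-obs)/.7,(v[:3]-P0)/2,v[4]/(.005 if lock else .3)],[*P0,.5,0])
    print(r.x.round(3),np.degrees(r.x[3:]),(feats(r.x)-obs).round(1))
E
```

```text
[ 5.31925e+02 -5.36900e+01  1.70110e+02  4.37000e-01  1.00000e-03] [25.03387664  0.05359811] [-0.9 -0.   0.7 -0.9  1.1 -1.   0.9  0.2]
[ 5.31975e+02 -5.41320e+01  1.70050e+02  4.45000e-01  2.70000e-02] [25.51621454  1.53290626] [-0.6  0.3  0.7 -0.9  1.1 -1.2  0.7 -0.1]
```

Fitting the picture gives a tilt of 25–26° and a mouth within about 2 mm of the nipple's axis, 52 mm out. I'll move in along the axis and put the last few degrees in during the move.

```bash
python3 -m jog '[[[0.002,0,0.004,0],[0.005,0,0.009,0],[0.008,0,0.014,0],[0.010,0,0.0175,0],[0.011,0,0.019,0],[0.011,0,0.019,0],[0.011,0,0.019,0]]]';  python3 -m jog '[[[0.002,0,0.0035,0],[0.0035,0,0.007,0],[0.005,0,0.0105,0],[0.006,0,0.014,0],[0.006,0,0.014,0],[0.006,0,0.014,0]]]'; python3 -c "
from station import state
s=state();print(s['ee_pos'],s['force'],s['moment'])"
```

```text
time: 9.63
ee_pos: [539.5, -52.9, 130.3]
orientation: [-3.141, 0.0, 0.0]
force: [-0.1, 0.3, -1.9]
gripper_width: 26.2
grip_force: 30.0
time: 10.13
ee_pos: [545.9, -53.4, 116.3]
orientation: [3.141, -0.001, -0.0]
force: [0.7, -2.1, -0.4]
gripper_width: 26.3
grip_force: 30.0
[545.90959974 -53.44087105 116.3143421 ] [ 0.65733231 -2.11196044 -0.4376494 ] [-0.48079004 -0.27260202 -0.05230823]
```

```bash
python3 -m jog '[[[0.0015,0.001,0.003,0],[0.003,0.001,0.006,0],[0.004,0.001,0.009,0],[0.005,0.001,0.012,0],[0.005,0.001,0.012,0]]]'; python3 -m jog '[[[0,0,0.001,0],[0.001,0,0.002,0],[0.001,0,0.003,0],[0.001,0,0.003,0]]]'; python3 -c "
from station import state
s=state();print(s['ee_pos'],s['force'],s['moment'])"
```

```text
time: 10.55
ee_pos: [550.1, -53.8, 105.4]
orientation: [3.141, 0.001, 0.0]
force: [-9.5, -0.1, 15.9]
gripper_width: 25.9
grip_force: 30.0
time: 10.88
ee_pos: [551.1, -53.8, 104.0]
orientation: [3.141, 0.001, 0.0]
force: [-15.5, -0.9, 31.1]
gripper_width: 26.0
grip_force: 30.0
[551.14126798 -53.79086861 104.01327412] [-15.45688132  -0.89050483  31.11400254] [ 0.05428892  3.4513593  -0.00618372]
```

```bash
python3 - <<'E'
from h import *
from station import state,snapshot
e=state()
im=snapshot("scene");np.savez("scene4.npz",**im)
o=(245,170);k=11
c=cv2.convertScaleAbs(np.ascontiguousarray(im["pixels"][o[1]:o[1]+54,o[0]:o[0]+50,::-1]),alpha=1.4,beta=-20)
a=cv2.resize(c,None,fx=k,fy=k,interpolation=cv2.INTER_CUBIC);b=a[:, :250] .copy()
ax=np.array([-.5,0,.866]);f=np.array([586,-53,68]);raw=a.copy()
for s_,r in((0,17),(34,22),(40,22),(88,10)):draw(a,im,circ(f+s_*ax,ax,r),k,o,(0,255,0))
draw(a,im,circ(f,ax,18),k,o,(0,0,255));draw(a,im,np.array([f,f+88*ax]),k,o,(255,0,0),False)
cv2.imwrite("pics/p4.png",cv2.resize(np.hstack([raw,a]),(800,432)))
E
```

```text
(no output)
```

View pics/p4.png

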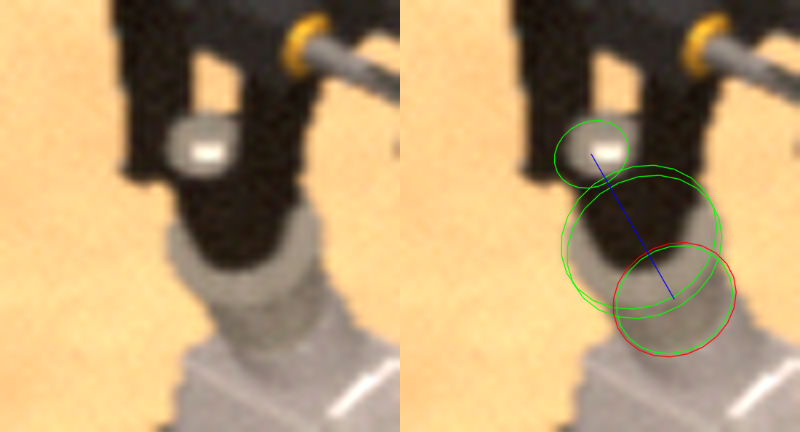

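```bash
for i in 1; do python3 -m jog '[[[0.0005,0,0.001,0],[0.0005,0,0.001,0],[0.0005,0,0.001,0]]]'|head -5; python3 -m jog '[[[0.0005,0,0.001,0],[0.0005,0,0.001,0],[0.0005,0,0.001,0]]]'|head -5;  python3 -m jog '[[[0.0005,0,0.001,0],[0.0005,0,0.001,0],[0.0005,0,0.001,0]]]'; done; python3 -c "
from station import state
s=state();print(s['ee_pos'],s['force'],s['moment'])"
```

```text
time: 11.18
ee_pos: [551.9, -53.8, 103.3]
orientation: [3.14, -0.0, 0.0]
force: [-15.9, -0.1, 33.0]
gripper_width: 26.0
time: 11.43
ee_pos: [552.7, -53.8, 102.6]
orientation: [3.14, -0.001, 0.0]
force: [-17.2, 0.8, 34.4]
gripper_width: 26.4
time: 11.68
ee_pos: [553.5, -53.7, 101.9]
orientation: [3.14, -0.001, 0.001]
force: [-15.8, 0.3, 35.8]
gripper_width: 26.7
grip_force: 30.0
[553.48638284 -53.66519239 101.88183866] [-15.75512722   0.3217627   35.78941958] [0.18324354 3.48123768 0.02473963]
```

```bash
cat > trk.py <<'E'
from h import *
import sys
def shift(A,B,x0,x1,y0,y1):
    g=lambda I:cv2.cvtColor(I["pixels"],cv2.COLOR_RGB2GRAY).astype(np.float32)
    a=g(A)[y0:y1,x0:x1];b=g(B);m=6
    W=np.float32([[1,0,x0],[0,1,y0]])
    cc,W=cv2.findTransformECC(a,b,W,cv2.MOTION_TRANSLATION,(3,200,1e-6),None,3)
    return (W[:,2]-[x0,y0]).round(2),round(cc,4)
E
python3 - <<'E'
from trk import *
from station import snapshot
im=snapshot("scene");np.savez("scene5.npz",**im)
A=load("scene4.npz")
for n,b in(("cap",(264,274,182,195)),("flange/nose",(264,287,199,216)),("finger/body",(258,290,170,184)),("block",(270,300,216,236)),("bg",(200,240,120,160))):print(n,shift(A,im,*b))
d=lambda p,q:proj(A,q)[0]-proj(A,p)[0]
print("expected tool shift px",d([551,-53.8,122],[553.5,-53.7,119.9]))
E
```

```text
cap (array([ 0.01, -0.01]), 0.9809)
flange/nose (array([-0.13,  0.13]), 0.9977)
finger/body (array([0.6 , 0.38]), 0.9873)
block (array([ 0.13, -0.17]), 0.9837)
bg (array([0.5 , 0.36]), 0.9969)
expected tool shift px [0.63120197 0.22008001]
```

```bash
python3 - <<'E'
from h import *
im=load("scene4.npz")
def feats(v):
    M=v[:3];a=v[3];ax=np.array([-np.sin(a),0,np.cos(a)])
    q=lambda s_,r:proj(im,circ(M+s_*ax,ax,r,73))
    f=np.vstack([q(40,22),q(34,22)]);j=q(40,13.5)
    return np.array([*q(88,10).mean(0),j[:,1].max(),f[:,0].min(),f[:,0].max(),f[:,1].max()])
obs=np.array([270.0,187.9,203.0,265.4,284.5,(305/8+169.5)])
F=np.array([586,-53,68]);print("foot px model",proj(im,F),"obs (279.0,207.6)")
for F in(np.array([586,-53,68.]),np.array([584,-54.5,68])):
  for th in(22,24,26,28,30):
    for d in(0,4,8,12):
        a=np.radians(th);v=[*(F+d*np.array([-.5,0,.866])),a];e=feats(v)-obs
        print(F[0],th,d,e.round(1),round(float(np.sqrt((e**2).mean())),2))
E
```

```text
foot px model [[278.78437689 206.90376483]] obs (279.0,207.6)
586.0 22 0 [ 1.8 -3.5 -0.7  0.5  1.6 -0.6] 1.78
586.0 22 4 [ 1.3 -4.4 -1.5 -0.   1.2 -1.4] 2.11
586.0 22 8 [ 0.8 -5.3 -2.4 -0.5  0.8 -2.2] 2.59
586.0 22 12 [ 0.2 -6.3 -3.2 -1.   0.4 -3. ] 3.15
586.0 24 0 [ 0.9 -2.4 -0.2  0.2  1.3  0. ] 1.19
586.0 24 4 [ 0.4 -3.4 -1.  -0.3  0.9 -0.8] 1.52
586.0 24 8 [-0.1 -4.3 -1.8 -0.8  0.4 -1.6] 2.04
586.0 24 12 [-0.6 -5.2 -2.6 -1.3  0.  -2.4] 2.64
586.0 26 0 [ 0.1 -1.3  0.4 -0.2  0.9  0.6] 0.74
586.0 26 4 [-0.5 -2.3 -0.4 -0.7  0.5 -0.2] 1.02
586.0 26 8 [-1.  -3.2 -1.2 -1.2  0.1 -1. ] 1.57
586.0 26 12 [-1.5 -4.1 -2.  -1.7 -0.3 -1.8] 2.21
586.0 28 0 [-0.8 -0.2  1.  -0.5  0.6  1.1] 0.77
586.0 28 4 [-1.3 -1.1  0.2 -1.   0.2  0.3] 0.83
586.0 28 8 [-1.8 -2.  -0.6 -1.5 -0.3 -0.4] 1.31
586.0 28 12 [-2.3 -3.  -1.4 -2.  -0.7 -1.2] 1.93
586.0 30 0 [-1.6  0.9  1.6 -0.8  0.3  1.7] 1.27
586.0 30 4 [-2.1  0.   0.8 -1.3 -0.2  0.9] 1.14
586.0 30 8 [-2.7 -0.9 -0.  -1.8 -0.6  0.1] 1.38
586.0 30 12 [-3.2 -1.8 -0.8 -2.3 -1.  -0.7] 1.87
584.0 22 0 [ 1.7 -2.8 -0.   0.5  1.6  0.2] 1.52
584.0 22 4 [ 1.2 -3.7 -0.
[... 191 characters left out ...]
0.2 -0.4  0.9 -0.1] 1.16
584.0 24 8 [-0.1 -3.6 -1.1 -0.9  0.5 -0.9] 1.61
584.0 24 12 [-0.6 -4.5 -1.9 -1.4  0.  -1.7] 2.19
584.0 26 0 [ 0.  -0.6  1.2 -0.2  1.   1.3] 0.86
584.0 26 4 [-0.5 -1.5  0.3 -0.7  0.5  0.5] 0.79
584.0 26 8 [-1.  -2.5 -0.5 -1.2  0.1 -0.3] 1.21
584.0 26 12 [-1.5 -3.4 -1.3 -1.7 -0.3 -1.1] 1.81
584.0 28 0 [-0.8  0.5  1.7 -0.5  0.6  1.9] 1.16
584.0 28 4 [-1.3 -0.4  0.9 -1.   0.2  1.1] 0.92
584.0 28 8 [-1.8 -1.3  0.1 -1.5 -0.2  0.3] 1.13
584.0 28 12 [-2.4 -2.2 -0.7 -2.  -0.7 -0.5] 1.63
584.0 30 0 [-1.6  1.6  2.3 -0.8  0.3  2.4] 1.71
584.0 30 4 [-2.2  0.7  1.5 -1.3 -0.2  1.7] 1.42
584.0 30 8 [-2.7 -0.2  0.7 -1.8 -0.6  0.9] 1.43
584.0 30 12 [-3.2 -1.1 -0.1 -2.3 -1.   0.1] 1.74
```

The coupler hasn't moved between these two pictures while the fingers slid along it at a steady 38 N, so it is seated. The model fit gives 0–4 mm from the foot and a tilt near 26–27°. I'll ease it squarer by moving the grip across the axis.

```bash
python3 -m jog '[[[-0.001,0,0.0006,0],[-0.002,0,0.0012,0],[-0.003,0,0.0018,0],[-0.0035,0,0.002,0],[-0.0035,0,0.002,0],[-0.0035,0,0.002,0]]]'; python3 - <<'E'
from trk import *
from station import snapshot,state
e=state();print(e['ee_pos'],e['force'],e['moment'])
im=snapshot("scene");np.savez("scene6.npz",**im)
A=load("scene4.npz")
for n,b in(("cap",(264,274,182,195)),("flange/nose",(264,287,199,216)),("finger/body",(258,290,170,184)),("block",(270,300,216,236))):print(n,shift(A,im,*b))
E
```

```text
time: 12.23
ee_pos: [550.7, -53.6, 98.8]
orientation: [3.141, -0.003, 0.001]
force: [-7.3, 0.0, 22.5]
gripper_width: 25.7
grip_force: 30.0
[550.7280544  -53.56005781  98.82180437] [-7.28593902e+00  1.73957627e-02  2.24687367e+01] [ 0.15990865  1.47181777 -0.02467099]
cap (array([-1.26,  1.79]), 0.9388)
flange/nose (array([-0.18,  0.57]), 0.9831)
finger/body (array([-0.29,  2.22]), 0.9846)
block (array([0.  , 0.05]), 0.9763)
```

```bash
python3 -m jog '[[[0.0003,0,0.0006,0],[0.0006,0,0.0012,0],[0.0006,0,0.0012,0],[0.0006,0,0.0012,0],[0.0006,0,0.0012,0],[0.0006,0,0.0012,0],[0.0006,0,0.0012,0],[0.0006,0,0.0012,0]]]'; python3 - <<'E'
from trk import *
from station import snapshot,state
e=state();print(e['ee_pos'],e['force'],e['moment'])
im=snapshot("scene");np.savez("scene7.npz",**im)
A=load("scene6.npz")
for n,b in(("cap",(264,274,183,197)),("flange/nose",(264,287,199,216)),("finger/body",(258,290,172,186)),("block",(270,300,216,236))):print(n,shift(A,im,*b))
E
```

```text
time: 12.95
ee_pos: [550.7, -53.5, 97.9]
orientation: [3.141, -0.001, 0.001]
force: [-11.8, 1.0, 27.5]
gripper_width: 26.7
grip_force: 30.0
[550.66621417 -53.51965284  97.85426102] [-11.81597591   1.0495256   27.5263597 ] [1.72158388e-01 2.47791545e+00 6.16345122e-04]
cap (array([-0.21,  0.41]), 0.9807)
flange/nose (array([-0.07,  0.09]), 0.9973)
finger/body (array([-0.05,  0.39]), 0.9893)
block (array([ 0.03, -0.06]), 0.9947)
```

Coupler steady at 30 N. To tell a real snap from sticking on the balls, I'll back off briefly: valve-spring force should remain.

```bash
python3 -m jog '[[[-0.0005,0,-0.0009,0],[-0.001,0,-0.0017,0],[-0.0015,0,-0.0026,0],[-0.0015,0,-0.0026,0],[-0.0015,0,-0.0026,0],[-0.0015,0,-0.0026,0]]]'|sed -n 2,4p; python3 -m jog '[[[-0.0005,0,-0.0009,0],[-0.001,0,-0.0017,0],[-0.001,0,-0.0017,0],[-0.001,0,-0.0017,0],[-0.001,0,-0.0017,0],[-0.001,0,-0.0017,0]]]'|sed -n 2,4p; python3 - <<'E'
from trk import *
from station import snapshot
im=snapshot("scene");A=load("scene7.npz")
for n,b in(("cap",(264,274,183,197)),("flange/nose",(264,287,199,216)),("finger/body",(258,290,172,186))):print(n,shift(A,im,*b))
E
python3 -m jog '[[[0.001,0,0.002,0],[0.002,0,0.0035,0],[0.0025,0,0.0044,0],[0.0025,0,0.0044,0],[0.0025,0,0.0044,0],[0.0025,0,0.0044,0]]]'
```

```text
ee_pos: [549.9, -53.6, 98.9]
orientation: [-3.141, -0.003, 0.001]
force: [-0.8, 0.3, 9.9]
ee_pos: [549.0, -53.6, 100.5]
orientation: [-3.141, -0.003, 0.001]
force: [-0.2, -0.1, 7.2]
cap (array([-0.4 , -0.76]), 0.9799)
flange/nose (array([-0.3 , -0.39]), 0.9959)
finger/body (array([-0.47, -0.79]), 0.9869)
time: 14.55
ee_pos: [550.6, -53.6, 97.5]
orientation: [3.141, -0.001, 0.0]
force: [-10.7, 0.3, 25.8]
gripper_width: 26.0
grip_force: 30.0
```

The force fell to spring level (10 N, then 7 N) while the coupler followed the tool up, so it has snapped on and is held against the valve spring. Now hold it home.

```bash
H='hold'; python3 -m jog '[[[0.0003,0,0.0005,0],[0.0003,0,0.0005,0],[0.0003,0,0.0005,0],[0.0003,0,0.0005,0],[0.0003,0,0.0005,0],[0.0003,0,0.0005,0],[0.0003,0,0.0005,0],[0.0003,0,0.0005,0]]]'; for i in 1 2 3 4; do python3 -m jog '[[[0,0,0,0],[0,0,0,0],[0,0,0,0],[0,0,0,0],[0,0,0,0],[0,0,0,0],[0,0,0,0],[0,0,0,0]]]'|sed -n 1,4p; done
python3 - <<'E'
from trk import *
from station import snapshot
im=snapshot("scene");A=load("scene7.npz")
for n,b in(("cap",(264,274,183,197)),("flange/nose",(264,287,199,216)),("finger/body",(258,290,172,186))):print(n,shift(A,im,*b))
B=load("scene0.npz")
for n,b in(("midbottle",(226,246,166,210)),("rightbottle",(310,335,230,275))):print(n,shift(B,im,*b))
E
```

```text
time: 15.22
ee_pos: [550.6, -53.7, 97.4]
orientation: [3.141, -0.001, 0.0]
force: [-13.9, 0.3, 31.4]
gripper_width: 26.2
grip_force: 30.0
time: 15.88
ee_pos: [550.6, -53.7, 97.4]
orientation: [3.141, -0.001, 0.001]
force: [-14.7, -0.5, 31.2]
time: 16.55
ee_pos: [550.7, -53.6, 97.4]
orientation: [3.141, -0.001, 0.0]
force: [-14.3, -0.2, 30.2]
time: 17.22
ee_pos: [550.7, -53.7, 97.4]
orientation: [3.141, -0.001, 0.0]
force: [-14.3, 0.4, 30.4]
time: 17.88
ee_pos: [550.7, -53.7, 97.4]
orientation: [3.141, -0.001, 0.0]
force: [-14.3, 0.3, 30.2]
cap (array([0.04, 0.02]), 0.9908)
flange/nose (array([-0.05,  0.04]), 0.9973)
finger/body (array([0.14, 0.16]), 0.9927)
midbottle (array([-0.05,  0.1 ]), 0.9901)
rightbottle (array([0.01, 0.04]), 0.9964)
```

```bash
python3 -c "
from station import sign_off
print(sign_off())"
```

```text
the job is handed in; nothing more can be done
None
```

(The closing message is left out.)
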